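Set the dish under the lamp

ROBOT

A 7-joint arm with a two-finger parallel gripper is mounted at the origin on the work surface. World frame = base frame: x ahead of the robot, y to its left, z up, the work surface at z = 0. Lengths are in mm, angles in rad, forces in N, time in s.
With the tool pointing down it reaches from about 425 to 875 mm from the base axis. Payload 4.7 kg.
Tool frame: the origin (TCP) lies on the centre line of the jaws, within the pads' length; the fingertips stand 11 mm ahead of it and the grasp point (between the pads) lies 8 mm behind it; z points along the fingers, y is the line along which they close (so a half turn about z gives the same grasp; the last joint's range is limited). The gripper opens to 85 mm and grips with 20 to 120 N. Pads are 22 mm wide; open, the fingers measure 114 mm over their backs; the gripper's body (76 mm by 85 mm) begins 54 mm behind the grasp point. The pads swing forward as they close: fully open they stand 13 mm farther back than shut.
Start: joints at [-1.259, 0.321, -0.07, 1.45, 0.023, 1.371, -0.057], TCP at [190.748, 621.401, 242.349] pointing down, gripper open.
Joint ranges: [-2.86, 2.86], [-0.3, 2.09], [-1.38, 1.24], [0.06, 2.45], [-1.56, 4.7], [0.09, 2.05], [-2.69, 2.69]. Speed limits (rad/s): [2.57, 2.57, 3.14, 3.14, 3.14, 3.14, 3.14].

INTERFACE

Orientations are given as a unit quaternion [x, y, z, w].
In Python, from plant import arm gives the robot as it stands.
- The arm moves only by the tool apply_moves, never from a script. Its argument "series" is a list of rows, each an object of numbers: "x", "y", "z": the shift along the world's x, y, z each as a share of 100 cm, from -1 to 1; "wx", "wy", "wz": the turn, a rotation vector about the world's x, y, z each as a share of pi rad, from -1 to 1; "fingers": the opening, from 0 (shut) to 1 (fully open). A call has 1 to 10 rows; each row is the pose to reach, as a shift and turn from the pose commanded when the call began, turning the shorter way round; what a row does not reach only later rows make up. A row lasts 1/8 s, in which the tool goes at most 62.5 mm and 10.7 degrees, less where a joint would pass 70% of its speed; a pose out of reach is approached as far as the arm can. A call with a number of a shift or a turn outside -1 to 1 is refused whole. A call with a gripper value outside its range is refused whole. The fingers move at their own pace and stop on an object; the grip force is fixed at half the most. Time passes only in rows, so rows that repeat a pose let the fingers close. It gives the time, the measured TCP pose, the force, the opening and the grip force at its end, in the units of the state.
- arm.sense(): the state, without advancing time (a new reading comes with each control period).
- arm.snapshot(name): name is "scene" or "top" or "wrist"; returns a dict with "color" (400x640x3 uint8, red, green, blue), "fx", "fy", "cx", "cy" (pixels), "T" (4x4, takes a point from camera to world coordinates). Camera axes: x right, y up, looking along -z (the intrinsics and any distortion apply to the point x, -y, -z); pixel columns grow to the right and rows downward; lengths in mm; the calibration is good to about 2 mm. A picture is of the moment at which its call begins. There is no depth.
- arm.hand_in(): hands the job in; it is judged then, once.
Trained networks look in a picture, given as the dict that the camera call returned (one of the last four; its "shot" number tells which), for a name from the list of things; names that differ only in an ending like _2 or _b are one class to them, and where a whole thing is asked for, a point or a joint stands for the part that bears it (a point fixed in the world has none). Each returns a list of dicts, best first, with "conf" (0 to 1); they miss things now and then, are a little off and sometimes report something else, mostly with a low value. They report only what shows in the picture. A call takes as long as a camera call.
- arm.spot_in(picture, target): "pixel" ([column, row] in pixels, amid what is visible of it).
- arm.trace(picture, target): "mask" (400x640 bool, what is visible of it) and "pixel" ([column, row] in pixels, amid what is visible of it).
- arm.pinpoint(picture, target): "pixel" ([column, row] in pixels: a listed point, or the origin of a listed thing).
The state is a dict: "time": time; "q": joint angles; "joint_velocities": joint speeds; "joint_torque": joint torques, N m; "position": TCP position; "tool_rot": TCP orientation; "contact_force": force on the tool from outside, world axes, zero at the start; "torque": the same for the moment, N m; "opening": finger opening in mm; "finger_force": force on a finger pad.
Only numpy, scipy, OpenCV 4.12 (cv2) and the standard library are available. Lean on these libraries where they do the work, as an engineer would, in place of code of your own. Each camera call takes 0.05 s, during which the arm holds its last target. There are 200 camera calls.

TASK

Set up the carrot-salad dish for its photo: stand the square speckled bowl squarely in the middle of its matching speckled plate, then swing the jointed lamp over (it has an orange knob to hold it by) so that its head stays straight above the bowl. Set the bowl down gently, don't knock it with the lamp, and leave the plates and the other things where they are.

Things in the scene. Friction and masses are not known exactly. Their poses are not given: they have to be found in the camera images.
- bowl: Loose square bowl, white ceramic with blue, green and mauve specks and a dark blue rim, 0.3 to 0.6 kg. 116 x 116 mm outside, four upright flat walls 9 mm thick and 58 mm high (the four corners rise to 66 mm), inside 98 x 98 mm, inner floor 19 mm above its underside. Easy to pinch by the middle of one wall from above. Origin: centre of the underside; z up, x and y square to the walls.
- plate_speckled: The matching plate: loose flat square plate, white with the same specks and a dark blue border, 150 x 150 mm, 12 mm thick, flat top, 0.6 kg. Origin: centre of the underside; x and y square to its edges, z up.
- plate_terracotta: The other plate, plain red-brown terracotta with a darker border, same size and origin as the speckled one. Not needed.
- lamp_knob (a point): Middle of the orange upright round knob on the lamp's head: 34 mm diameter, from 220 to 278 mm above the table; this point lies on the head's vertical axis, 254 mm above the table. Head and knob spin freely about that axis, so the knob can be held at any yaw while the lamp moves; it can only move level.
- lamp_head: The lamp's head: blue cone shade 104 mm across, its underside 140 mm above the table, with the orange knob on top; the blue forearm (18 mm wide, top at 201 mm) ends between them. Origin on the head's vertical axis, 52 mm below lamp_knob. Its yaw does not matter.
- lamp_elbow (a point): Elbow of the lamp, on its vertical axis, 194 mm above the table, 270 mm from the knob's axis and 290 mm from the fixed post's (post 226 mm high, beyond the plates, on a dark foot 124 mm across). Elbow and post are stiff vertical hinges (0.5 and 0.7 N m) that stay as left; the knob reaches all level points 110 to 550 mm from the post. Blue upper arm 18 mm wide, top at 220 mm.
- carrot_a: Bystander: loose carrot, 170 mm long, 42 mm thick, lying along its x axis; origin under its middle.
- carrot_b: Bystander: another such carrot.
- jar: Bystander: closed jar of orange preserve with a steel cap, 80 mm diameter, 108 mm high; origin: centre of the underside.
- mug: Bystander: white mug, 80 mm diameter, 90 mm high, handle on its +y side; origin: centre of the underside.

How it is judged (in metres and radians):
On the way, in this order (a step that is already met when the one before it is completed fails the run):
1. the speckled bowl stands upright on the speckled plate, its centre within 20 mm of the plate's, its sides within 10 degrees of parallel to the plate's edges, let go (horizontal distance between bowl and plate_speckled below 0.02 m and z of bowl in the frame of plate_speckled between 0.008 and 0.016 m and angle between bowl's own z axis and vertical below 0.06 rad and (angle between the x axis of bowl and the x axis of plate_speckled, either way round below 0.18 rad or angle between the x axis of bowl and the y axis of plate_speckled, either way round below 0.18 rad) and linear speed of bowl below 0.02 m/s and contact force between the fingers and bowl below 0.1 N), for 0.3 s.
2. after that, the lamp's head is straight above the bowl: its axis within 25 mm of the bowl's centre (horizontal distance between lamp_knob and bowl below 0.025 m), for 0.3 s.
At the end, for the whole second after the job is handed in: The bowl stands upright and at rest on the speckled plate, centred within 20 mm and square to it within 10 degrees, and the lamp, let go and at rest, stays with the axis of its head within 25 mm (level distance) of the bowl's centre (horizontal distance between bowl and plate_speckled below 0.02 m and z of bowl in the frame of plate_speckled between 0.008 and 0.016 m and angle between bowl's own z axis and vertical below 0.06 rad and (angle between the x axis of bowl and the x axis of plate_speckled, either way round below 0.18 rad or angle between the x axis of bowl and the y axis of plate_speckled, either way round below 0.18 rad) and linear speed of each of bowl, lamp_head below 0.02 m/s and horizontal distance between lamp_knob and bowl below 0.025 m); the robot touches nothing.
It fails at once if the bowl hits or is pressed on a plate with more than 45 N (a drop or a slam) (contact force between bowl and plate_speckled above 45 N or contact force between bowl and plate_terracotta above 45 N).
It fails at once if the lamp's head touches the bowl with more than 1 N (contact force between lamp_head and bowl above 1 N).
It fails at once if a plate is shifted more than 30 mm (distance of any of plate_speckled, plate_terracotta from where it was at the start of the episode above 0.03 m).
It fails at once if a carrot, the jar or the mug is moved more than 30 mm (distance of any of carrot_a, carrot_b, jar, mug from where it was at the start of the episode above 0.03 m).
It also fails if it takes over 61 s, if anything falls off the work surface, if the arm or the gripper's body presses on something with over 40 N, if the wrist force passes 120 N, or if a joint passes its speed limit or range.

## Working session

There is one attempt and no reset: what is moved stays moved. The work goes in short steps, Python scripts to look and compute and a tool call to move; the robot and the scene stay as the last step left them, time stands still between calls to the robot, and variables do not carry over. Pictures are saved under pics/ and viewed, at most 10 in all, crops included, and the job is handed in when it is done.

Besides the shell and the picture viewer there is one more tool, called after "Emit:" by a JSON object that holds its "method" and its "body". apply_moves: Moves the arm, as the interface text tells. Its arguments: {"type":"object","properties":{"series":{"type":"array"}},"required":["series"]}

```bash
mkdir -p pics; ls; cat > h.py <<'E'
import numpy as np, cv2
from plant import arm
def ray(s,px):
    d=np.array([(px[0]-s["cx"])/s["fx"],-(px[1]-s["cy"])/s["fy"],-1.0]); T=np.array(s["T"])
    return T[:3,3],T[:3,:3]@d
def at(s,px,z):
    o,d=ray(s,px); return o+d*(z-o[2])/d[2]
def proj(s,p):
    T=np.array(s["T"]); c=T[:3,:3].T@(np.array(p,float)-T[:3,3]); return np.array([s["cx"]+s["fx"]*c[0]/-c[2],s["cy"]-s["fy"]*c[1]/-c[2]])
def save(s,n): cv2.imwrite(f"pics/{n}.png",s["color"][:,:,::-1])
E
python3 - <<'E'
from h import *
Z=dict(bowl=0,plate_speckled=0,plate_terracotta=0,lamp_knob=254,lamp_elbow=194,lamp_head=202,carrot_a=0,jar=0,mug=0)
S=[]
for n in("scene","top"):
    s=arm.snapshot(n); save(s,n); S.append(s)
    print(n,{k:np.round(s[k],1).tolist() for k in s if k not in("color","T")},np.round(s["T"],3).tolist())
    for k,z in Z.items():
        for r in arm.pinpoint(s,k)[:3]: print(k,round(r["conf"],2),np.round(r["pixel"]),np.round(at(s,r["pixel"],z)))
cv2.imwrite("pics/both.png",cv2.resize(np.vstack([S[0]["color"],S[1]["color"]])[:,:,::-1],None,fx=.75,fy=.75,interpolation=cv2.INTER_AREA))
print(arm.sense())
E
```

```text
pics
scene {'fx': 494.3, 'fy': 494.3, 'cx': 316.4, 'cy': 203.0, 'shot': 1} [[-0.391, -0.482, 0.784, 1647.966], [0.92, -0.223, 0.321, 468.199], [0.02, 0.847, 0.531, 949.347], [0.0, 0.0, 0.0, 1.0]]
bowl 0.86 [326. 242.] [452.  12.   0.]
plate_speckled 0.97 [253. 230.] [ 489. -230.    0.]
plate_terracotta 0.68 [384. 294.] [607. 253.   0.]
plate_terracotta 0.57 [392. 272.] [506. 247.   0.]
lamp_elbow 0.8 [386. 292.] [813. 299. 194.]
lamp_head 0.8 [314. 234.] [686.  69. 202.]
lamp_head 0.66 [391. 268.] [738. 289. 202.]
carrot_a 0.78 [454. 250.] [321. 397.   0.]
carrot_a 0.57 [465. 306.] [562. 470.   0.]
jar 0.75 [183. 227.] [ 569. -454.    0.]
jar 0.16 [252. 230.] [ 488. -235.    0.]
mug 0.86 [227. 191.] [ 309. -445.    0.]
top {'fx': 453.9, 'fy': 453.9, 'cx': 323.6, 'cy': 195.2, 'shot': 2} [[0.004, 0.991, -0.136, 344.166], [-1.0, 0.007, 0.019, 4.278], [0.02, 0.136, 0.99, 1454.148], [0.0, 0.0, 0.0, 1.0]]
plate_speckled 0.64 [213.  91.] [892. 344.   0.]
plate_speckled 0.57 [386. 211.] [ 494. -225.    0.]
plate_terracotta 0.75 [235. 207.] [504. 261.   0.]
lamp_knob 0.87 [294. 136.] [672.  6
[... 356 characters left out ...]
0.07007523,  1.45045959,  0.0226073 ,
        1.37079186, -0.05691409]), 'joint_velocities': array([-1.35121535e-03, -6.88309772e-04,  4.86611245e-04, -1.65423901e-03,
       -9.41999237e-04, -5.57790217e-05, -4.04018890e-04]), 'joint_torque': array([-1.43888424e-04, -4.93387485e+01, -3.81764257e-01, -3.14579558e+01,
        1.29968813e-02,  1.64766454e-03, -9.39908631e-07]), 'position': array([190.79373699, 621.40925247, 242.37400604]), 'tool_rot': array([1.48376024e-01, 9.88931014e-01, 6.36971865e-05, 3.81037760e-05]), 'contact_force': array([-0.70463004, -0.24630757,  0.11283473]), 'torque': array([ 0.03356804, -0.02142559,  0.01949971]), 'finger_force': 0.0, 'opening': 85.45065759285684}
```

View pics/both.png

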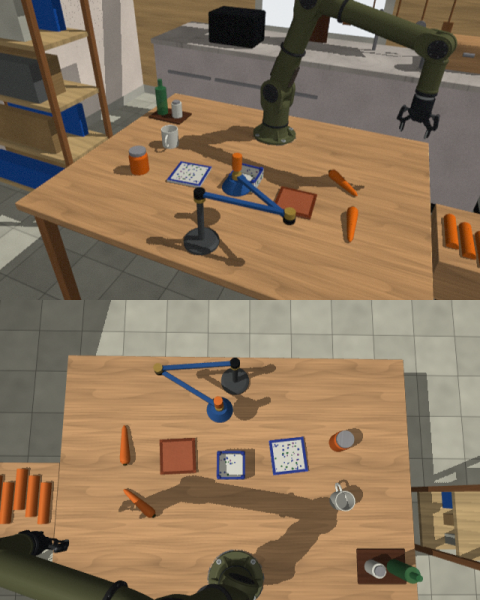

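The scene view shows the bowl behind the lamp head at about (326,242), the speckled plate at (253,230) and the lamp folded over the far side. In the top view the bowl is at about (308,220), the plate at (386,208), the lamp head at (294,136), the elbow at (211,92) and the post at (313,83). Next I'll measure the bowl and plate more exactly from masks.

```bash
python3 - <<'E'
from h import *
s=arm.snapshot("top")
for k,z,n in(("plate_speckled",12,150),("bowl",60,116),("plate_terracotta",12,150)):
    for r in arm.trace(s,k)[:2]:
        c=cv2.findContours(r["mask"].astype(np.uint8),0,2)[0]; c=max(c,key=cv2.contourArea).reshape(-1,2)
        P=np.array([at(s,p,z)[:2] for p in c],np.float32)
        rc=cv2.minAreaRect(P); print(k,round(r["conf"],2),np.round(r["pixel"]),np.round(rc[0],1),np.round(rc[1],1),round(rc[2],1))
for k,z in (("lamp_knob",254),("lamp_elbow",194),("bowl",0)):
    for r in arm.pinpoint(s,k)[:2]: print(k,round(r["conf"],2),np.round(r["pixel"]),np.round(at(s,r["pixel"],z)))
c=s["color"][60:260,180:440,::-1]
cv2.imwrite("pics/c1.png",cv2.resize(c,None,fx=3,fy=3,interpolation=cv2.INTER_CUBIC))
E
```

```text
plate_speckled 0.61 [386. 209.] [ 503.5 -217.4] [157.6 154.5] 6.2
bowl 0.87 [309. 220.] [459.   26.2] [117.2 119.9] 0.3
plate_terracotta 0.62 [233. 206.] [498. 253.] [153.5 151.3] 3.2
lamp_knob 0.89 [289. 136.] [672.  76. 254.]
lamp_elbow 0.87 [212.  91.] [818. 303. 194.]
lamp_elbow 0.48 [292. 141.] [673.  69. 194.]
bowl 0.83 [308. 222.] [456.  24.   0.]
```

View pics/c1.png

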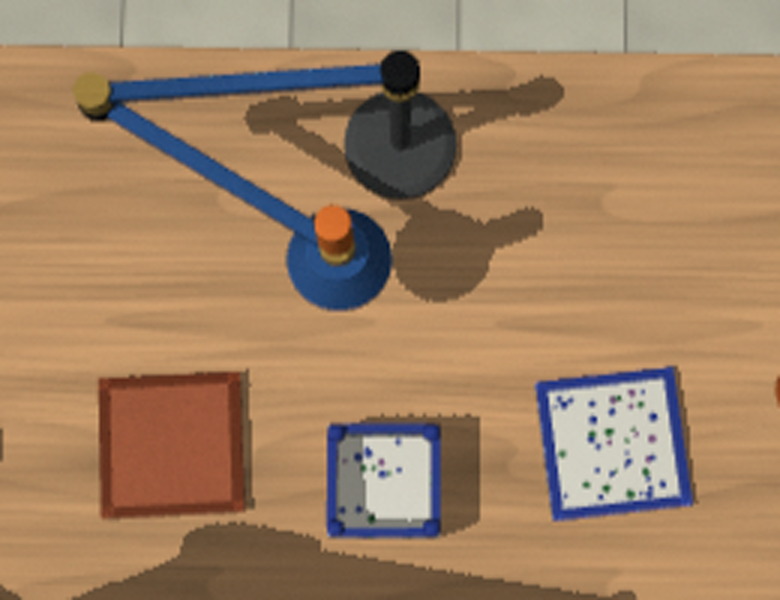

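The crop shows the plate centred near crop (615,444) with about +6° yaw. The bowl is at crop (384,480) and nearly unrotated, and the knob top is at crop (333,217). I'll move over the bowl's far wall and look with the wrist camera.

Emit:
{"method": "apply_moves", "body": {"series": [{"x":0.055,"y":-0.03,"wz":-0.05,"fingers":1},{"x":0.09,"y":-0.08,"wz":-0.1,"fingers":1},{"x":0.12,"y":-0.13,"wz":-0.15,"fingers":1},{"x":0.15,"y":-0.185,"wz":-0.2,"fingers":1},{"x":0.18,"y":-0.24,"wz":-0.25,"fingers":1},{"x":0.21,"y":-0.295,"wz":-0.3,"fingers":1},{"x":0.24,"y":-0.35,"wz":-0.35,"fingers":1},{"x":0.265,"y":-0.405,"wz":-0.38,"fingers":1},{"x":0.285,"y":-0.46,"wz":-0.4,"fingers":1},{"x":0.3,"y":-0.515,"wz":-0.404,"fingers":1}]}}

```text
$.series[0]: bad value
```

Emit:
{"method": "apply_moves", "body": {"series": [{"x":0.01,"y":-0.05,"fingers":1},{"x":0.02,"y":-0.08,"fingers":1},{"x":0.02,"y":-0.08,"fingers":1},{"x":0.02,"y":-0.08,"fingers":1}]}}

```text
$.series[0]: bad value
```

```bash
python3 - <<'E'
from h import *
from scipy.spatial.transform import Rotation as R
st=arm.sense(); print(st["time"],st["position"].round(1)); print(R.from_quat(st["tool_rot"]).as_matrix().round(3).tolist())
s=arm.snapshot("wrist"); save(s,"w1"); print(np.round(s["T"],2).tolist(),s["fx"])
for r in arm.pinpoint(s,"bowl")[:2]: print(r["conf"],at(s,r["pixel"],0).round(1))
for r in arm.trace(s,"bowl")[:1]:
    c=cv2.findContours(r["mask"].astype(np.uint8),0,2)[0]; c=max(c,key=cv2.contourArea).reshape(-1,2)
    print(c.min(0),c.max(0)); print(np.round(cv2.boxPoints(cv2.minAreaRect(c))).tolist())
    for z in (58,66):
        rc=cv2.minAreaRect(np.array([at(s,p,z)[:2] for p in c],np.float32)); print(z,np.round(rc[0],1),np.round(rc[1],1),rc[2])
E
```

```text
1.35 [190.8 621.4 242.3]
[[-0.956, 0.293, 0.0], [0.293, 0.956, 0.0], [-0.0, 0.0, -1.0]]
[[0.29, -0.92, -0.27, 120.71], [0.96, 0.28, 0.08, 643.15], [-0.0, -0.29, 0.96, 374.25], [0.0, 0.0, 0.0, 1.0]] 302.3341840974176
[122 376] [167 399]
[[122.0, 376.0], [167.0, 376.0], [167.0, 399.0], [122.0, 399.0]]
58 [392.7 307.2] [62.1 39.7] 72.93597412109375
66 [385.8 315.7] [60.5 38.7] 72.93598175048828
```

View pics/w1.png

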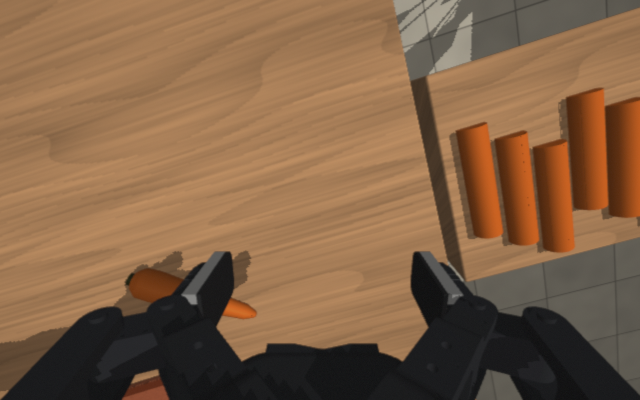

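The wrist view shows a carrot at (190,290) and the bin on the right, with the bowl not yet in view. The moves were refused, probably because each row needs every key, so I'll retry with complete rows.

Emit:
{"method": "apply_moves", "body": {"series": [{"x":0.055,"y":-0.03,"z":0,"wx":0,"wy":0,"wz":-0.05,"fingers":1},{"x":0.09,"y":-0.08,"z":0,"wx":0,"wy":0,"wz":-0.1,"fingers":1},{"x":0.12,"y":-0.13,"z":0,"wx":0,"wy":0,"wz":-0.15,"fingers":1},{"x":0.15,"y":-0.185,"z":0,"wx":0,"wy":0,"wz":-0.2,"fingers":1},{"x":0.18,"y":-0.24,"z":0,"wx":0,"wy":0,"wz":-0.25,"fingers":1},{"x":0.21,"y":-0.295,"z":0,"wx":0,"wy":0,"wz":-0.3,"fingers":1},{"x":0.24,"y":-0.35,"z":0,"wx":0,"wy":0,"wz":-0.35,"fingers":1},{"x":0.265,"y":-0.405,"z":0,"wx":0,"wy":0,"wz":-0.38,"fingers":1},{"x":0.285,"y":-0.46,"z":0,"wx":0,"wy":0,"wz":-0.4,"fingers":1},{"x":0.3,"y":-0.515,"z":0,"wx":0,"wy":0,"wz":-0.404,"fingers":1}]}}

```text
time: 2.75
position: [491.4, 104.4, 242.7]
tool_rot: [0.706, 0.708, 0.0, 0.0]
contact_force: [1.5, 0.3, 0.9]
opening: 85.1
finger_force: 0.0
```

Emit:
{"method": "apply_moves", "body": {"series": [{"x":0.01,"y":-0.05,"z":0,"wx":0,"wy":0,"wz":0,"fingers":1},{"x":0.02,"y":-0.11,"z":0,"wx":0,"wy":0,"wz":0,"fingers":1},{"x":0.02,"y":-0.11,"z":0,"wx":0,"wy":0,"wz":0,"fingers":1},{"x":0.02,"y":-0.11,"z":0,"wx":0,"wy":0,"wz":0,"fingers":1}]}}

```text
time: 3.25
position: [510.7, -3.0, 242.4]
tool_rot: [0.706, 0.708, 0.0, -0.0]
contact_force: [0.2, 0.2, -0.0]
opening: 85.3
finger_force: 0.0
```

```bash
python3 - <<'E'
from h import *
from scipy.spatial.transform import Rotation as R
st=arm.sense(); print(st["time"],st["position"].round(1)); print(R.from_quat(st["tool_rot"]).as_matrix().round(3).tolist())
s=arm.snapshot("wrist"); save(s,"w2")
for r in arm.pinpoint(s,"bowl")[:2]: print(r["conf"],at(s,r["pixel"],0).round(1))
for r in arm.trace(s,"bowl")[:1]:
    c=cv2.findContours(r["mask"].astype(np.uint8),0,2)[0]; c=max(c,key=cv2.contourArea).reshape(-1,2)
    print(c.min(0),c.max(0)); print(np.round(cv2.boxPoints(cv2.minAreaRect(c))).tolist())
    for z in (58,66):
        rc=cv2.minAreaRect(np.array([at(s,p,z)[:2] for p in c],np.float32)); print(z,np.round(rc[0],1),np.round(rc[1],1),rc[2])
E
```

```text
3.25 [510.7  -3.  242.4]
[[-0.004, 1.0, 0.0], [1.0, 0.004, 0.001], [0.001, 0.0, -1.0]]
0.9 [461.7  25.4   0. ]
[213  95] [331 209]
[[213.0, 96.0], [331.0, 95.0], [332.0, 209.0], [214.0, 210.0]]
58 [461.   23.8] [118.3 118.9] 0.6469383835792542
66 [462.3  25. ] [115.3 115.9] 0.6469364762306213
```

View pics/w2.png

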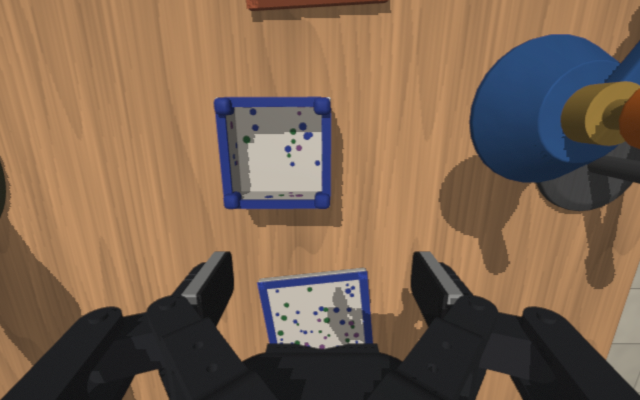

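The wrist view shows the bowl cleanly: its rim corners run from about (222,105) to (322,200), the plate is at (315,300) and the lamp head at (555,110). The bowl centre is about (461.5, 25), so the far wall is at x≈515, y≈25. Now I'll descend and pinch.

Emit:
{"method": "apply_moves", "body": {"series": [{"x":0.004,"y":0.028,"z":-0.02,"wx":0,"wy":0,"wz":0,"fingers":1},{"x":0.004,"y":0.028,"z":-0.08,"wx":0,"wy":0,"wz":0,"fingers":1},{"x":0.004,"y":0.028,"z":-0.14,"wx":0,"wy":0,"wz":0,"fingers":1},{"x":0.004,"y":0.028,"z":-0.18,"wx":0,"wy":0,"wz":0,"fingers":1},{"x":0.004,"y":0.028,"z":-0.204,"wx":0,"wy":0,"wz":0,"fingers":1},{"x":0.004,"y":0.028,"z":-0.204,"wx":0,"wy":0,"wz":0,"fingers":0.5},{"x":0.004,"y":0.028,"z":-0.204,"wx":0,"wy":0,"wz":0,"fingers":0.3},{"x":0.004,"y":0.028,"z":-0.204,"wx":0,"wy":0,"wz":0,"fingers":0},{"x":0.004,"y":0.028,"z":-0.204,"wx":0,"wy":0,"wz":0,"fingers":0},{"x":0.004,"y":0.028,"z":-0.204,"wx":0,"wy":0,"wz":0,"fingers":0}]}}

```text
time: 4.65
position: [515.4, 24.6, 39.5]
tool_rot: [0.706, 0.708, 0.001, 0.0]
contact_force: [-1.3, 1.1, 6.3]
opening: 8.3
finger_force: 59.0
```

Emit:
{"method": "apply_moves", "body": {"series": [{"x":0,"y":0,"z":0.02,"wx":0,"wy":0,"wz":0,"fingers":0},{"x":0,"y":0,"z":0.05,"wx":0,"wy":0,"wz":0,"fingers":0},{"x":0,"y":0,"z":0.07,"wx":0,"wy":0,"wz":0,"fingers":0},{"x":0,"y":0,"z":0.07,"wx":0,"wy":0,"wz":0,"fingers":0}]}}

```text
time: 5.15
position: [515.7, 24.5, 109.4]
tool_rot: [0.706, 0.708, 0.001, 0.001]
contact_force: [-0.0, 0.0, -3.7]
opening: 8.1
finger_force: 59.3
```

```bash
python3 - <<'E'
from h import *
st=arm.sense(); print(st["time"],st["position"].round(1),st["opening"],st["contact_force"].round(1))
for n in ("wrist","top"):
    s=arm.snapshot(n); save(s,n+"3")
    for k,z in (("plate_speckled",12),("bowl",70+62)):
        for r in arm.pinpoint(s,k)[:1]: print(n,k,"pin",round(r["conf"],2),np.round(r["pixel"]),at(s,r["pixel"],0 if z==12 else 70).round(1))
        for r in arm.trace(s,k)[:2]:
            c=cv2.findContours(r["mask"].astype(np.uint8),0,2)[0]; c=max(c,key=cv2.contourArea).reshape(-1,2)
            rc=cv2.minAreaRect(np.array([at(s,p,z)[:2] for p in c],np.float32)); print(n,k,round(r["conf"],2),np.round(r["pixel"]),np.round(rc[0],1),np.round(rc[1],1),round(rc[2],1))
s=arm.snapshot("top")
# blue-border plate corners from colour
im=cv2.cvtColor(s["color"],cv2.COLOR_RGB2HSV); m=cv2.inRange(im,(105,120,60),(130,255,255))
cs=cv2.findContours(m,0,2)[0]
for c in cs:
    if cv2.contourArea(c)>300:
        rc=cv2.minAreaRect(np.array([at(s,p,12)[:2] for p in c.reshape(-1,2)],np.float32)); print("blue",np.round(rc[0],1),np.round(rc[1],1),round(rc[2],1))
a=cv2.imread("pics/wrist3.png"); b=cv2.imread("pics/top3.png")
cv2.imwrite("pics/v3.png",cv2.resize(np.vstack([a,b]),None,fx=.75,fy=.75,interpolation=cv2.INTER_AREA))
E
```

```text
5.15 [515.7  24.5 109.4] 8.143221056835218 [-0.   0.  -3.7]
wrist bowl pin 0.75 [231. 235.] [460.3  23.8  70. ]
wrist bowl 0.64 [168. 222.] [463.1  39.2] [116.4  97.6] 3.3
top plate_speckled pin 0.85 [385. 208.] [ 502.2 -223.     0. ]
top plate_speckled 0.71 [385. 208.] [ 503.1 -218.6] [153.4 154.7] 7.2
blue [ 504.9 -217.8] [146.6 147.9] 7.0
blue [780.7 177.4] [270.5 300.4] 2.5
```

View pics/v3.png

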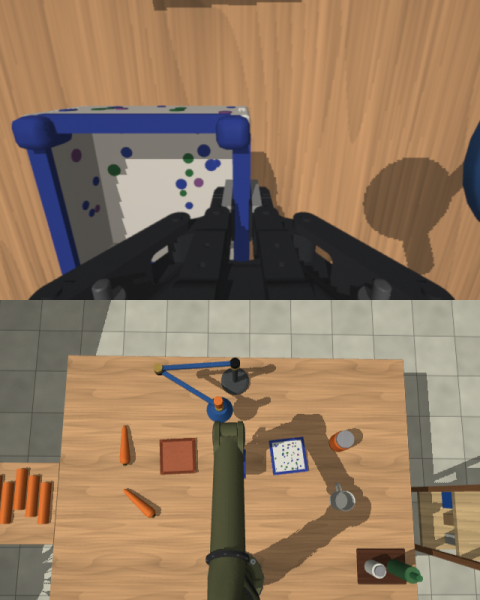

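The bowl is held, with the wrist view showing the pinched wall at (240,200) in the stacked picture. The plate is centred at about (504,-219) with +6.5° yaw and the arm covers only the bowl. I'll carry it over, staying above the plate, and turn it by 6°.

Emit:
{"method": "apply_moves", "body": {"series": [{"x":0.004,"y":-0.02,"z":0,"wx":0,"wy":0,"wz":0.004,"fingers":0},{"x":0.012,"y":-0.065,"z":0,"wx":0,"wy":0,"wz":0.01,"fingers":0},{"x":0.02,"y":-0.115,"z":0,"wx":0,"wy":0,"wz":0.018,"fingers":0},{"x":0.029,"y":-0.165,"z":0,"wx":0,"wy":0,"wz":0.026,"fingers":0},{"x":0.037,"y":-0.21,"z":0,"wx":0,"wy":0,"wz":0.033,"fingers":0},{"x":0.0415,"y":-0.232,"z":-0.02,"wx":0,"wy":0,"wz":0.033,"fingers":0},{"x":0.0415,"y":-0.2375,"z":-0.035,"wx":0,"wy":0,"wz":0.033,"fingers":0},{"x":0.0415,"y":-0.2375,"z":-0.045,"wx":0,"wy":0,"wz":0.033,"fingers":0},{"x":0.0415,"y":-0.2375,"z":-0.045,"wx":0,"wy":0,"wz":0.033,"fingers":0}]}}

```text
time: 6.82
position: [555.8, -210.9, 62.2]
tool_rot: [0.667, 0.745, -0.0, -0.001]
contact_force: [0.1, 0.3, -2.7]
opening: 8.1
finger_force: 59.3
```

```bash
python3 - <<'E'
from h import *
from scipy.spatial.transform import Rotation as R
st=arm.sense(); print(st["time"],st["position"].round(1),st["opening"],st["contact_force"].round(1)); M=R.from_quat(st["tool_rot"]).as_matrix(); print(M.round(3).tolist())
def sq(c,yaw,h,z):
    a=np.radians(yaw); u=np.array([np.cos(a),np.sin(a)]); v=np.array([-u[1],u[0]])
    return [np.r_[np.array(c)+h*(i*u+j*v),z] for i,j in((1,1),(1,-1),(-1,-1),(-1,1))]
yaw=np.degrees(np.arctan2(M[1,1],M[0,1])); c=st["position"][:2]-53.5*M[:2,1]; print("bowl",c.round(1),yaw)
out=[]
for n in("scene","wrist"):
    s=arm.snapshot(n); I=s["color"][:,:,::-1].copy()
    for P,col in((sq((504,-219),6.5,75,12),(0,255,255)),(sq(c,yaw,58,25),(0,255,0))):
        cv2.polylines(I,[np.int32([proj(s,p) for p in P])],True,col,1)
    if n=="scene": I=cv2.resize(I[190:290,180:340],(640,400),interpolation=cv2.INTER_CUBIC)
    out.append(I)
cv2.imwrite("pics/v4.png",cv2.resize(np.vstack(out),None,fx=.75,fy=.75))
E
```

```text
6.825 [ 555.8 -210.9   62.2] 8.139221972156625 [ 0.1  0.3 -2.7]
[[-0.109, 0.994, -0.002], [0.994, 0.109, 0.002], [0.002, -0.002, -1.0]]
bowl [ 502.6 -216.8] 6.276099775923351
```

View pics/v4.png

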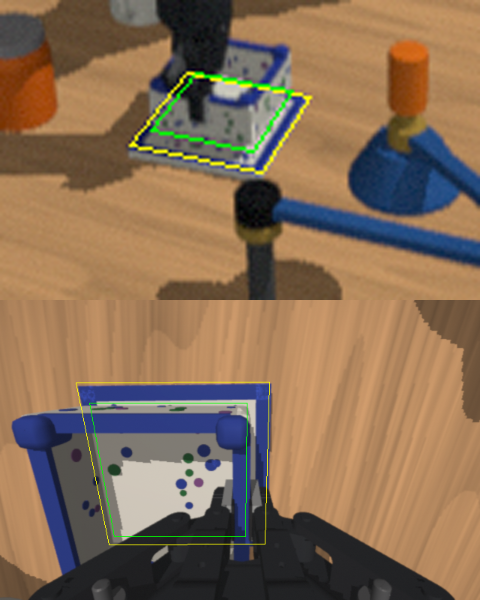

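The scene crop and wrist view show the predicted plate outline (yellow) lying on the real plate to within about 3 mm, with the bowl base (green) centred inside it. About 11 mm remain, so I'll lower slowly.

Emit:
{"method": "apply_moves", "body": {"series": [{"x":0,"y":-0.002,"z":-0.003,"wx":0,"wy":0,"wz":0,"fingers":0},{"x":0,"y":-0.002,"z":-0.006,"wx":0,"wy":0,"wz":0,"fingers":0},{"x":0,"y":-0.002,"z":-0.008,"wx":0,"wy":0,"wz":0,"fingers":0},{"x":0,"y":-0.002,"z":-0.009,"wx":0,"wy":0,"wz":0,"fingers":0},{"x":0,"y":-0.002,"z":-0.01,"wx":0,"wy":0,"wz":0,"fingers":0},{"x":0,"y":-0.002,"z":-0.01,"wx":0,"wy":0,"wz":0,"fingers":0}]}}

```text
time: 7.68
position: [556.2, -215.1, 53.3]
tool_rot: [0.668, 0.744, -0.0, -0.0]
contact_force: [0.4, -0.4, -3.7]
opening: 7.7
finger_force: 59.3
```

Emit:
{"method": "apply_moves", "body": {"series": [{"x":0,"y":0.001,"z":-0.001,"wx":0,"wy":0,"wz":0,"fingers":0},{"x":0,"y":0.001,"z":-0.002,"wx":0,"wy":0,"wz":0,"fingers":0},{"x":0,"y":0.001,"z":-0.002,"wx":0,"wy":0,"wz":0,"fingers":0}]}}

```text
time: 8.05
position: [556.3, -213.9, 51.5]
tool_rot: [0.668, 0.744, 0.0, -0.0]
contact_force: [-1.1, 0.6, -0.7]
opening: 7.9
finger_force: 59.5
```

Contact is made gently, with the plate now carrying the bowl's weight. Release and rise.

Emit:
{"method": "apply_moves", "body": {"series": [{"x":0,"y":0,"z":-0.0005,"wx":0,"wy":0,"wz":0,"fingers":0.15},{"x":0,"y":0,"z":-0.0005,"wx":0,"wy":0,"wz":0,"fingers":0.4},{"x":0,"y":0,"z":-0.0005,"wx":0,"wy":0,"wz":0,"fingers":0.5},{"x":0,"y":0,"z":-0.0005,"wx":0,"wy":0,"wz":0,"fingers":0.5},{"x":0,"y":0,"z":0.03,"wx":0,"wy":0,"wz":0,"fingers":0.5},{"x":0,"y":0,"z":0.08,"wx":0,"wy":0,"wz":0,"fingers":0.5},{"x":0,"y":0,"z":0.14,"wx":0,"wy":0,"wz":0,"fingers":0.8},{"x":0,"y":0,"z":0.2,"wx":0,"wy":0,"wz":0,"fingers":1},{"x":0,"y":0,"z":0.26,"wx":0,"wy":0,"wz":0,"fingers":1},{"x":0,"y":0,"z":0.28,"wx":0,"wy":0,"wz":0,"fingers":1}]}}

```text
time: 9.3
position: [557.3, -215.1, 336.1]
tool_rot: [0.668, 0.744, 0.002, 0.003]
contact_force: [-0.6, -0.1, -1.2]
opening: 85.3
finger_force: 0.0
```

```bash
python3 - <<'E'
from h import *
from scipy.spatial.transform import Rotation as R
st=arm.sense(); print(st["time"],st["position"].round(1),st["opening"],st["contact_force"].round(1))
def sq(c,yaw,h,z):
    a=np.radians(yaw); u=np.array([np.cos(a),np.sin(a)]); v=np.array([-u[1],u[0]])
    return [np.r_[np.array(c)+h*(i*u+j*v),z] for i,j in((1,1),(1,-1),(-1,-1),(-1,1))]
out=[]
for n in("wrist","top"):
    s=arm.snapshot(n); I=s["color"][:,:,::-1].copy()
    for k,z,zt in (("plate_speckled",0,12),("bowl",12,76),("lamp_knob",254,250),("lamp_head",202,200)):
        for r in arm.pinpoint(s,k)[:1]: print(n,k,"pin",round(r["conf"],2),np.round(r["pixel"]),at(s,r["pixel"],z).round(1))
        if z<100:
          for r in arm.trace(s,k)[:1]:
            c=cv2.findContours(r["mask"].astype(np.uint8),0,2)[0]; c=max(c,key=cv2.contourArea).reshape(-1,2)
            rc=cv2.minAreaRect(np.array([at(s,p,zt)[:2] for p in c],np.float32)); print(n,k,round(r["conf"],2),np.round(rc[0],1),np.round(rc[1],1),round(rc[2],1))
    im=cv2.cvtColor(s["color"],cv2.COLOR_RGB2HSV); m=cv2.inRange(im,(3,190,200),(15,255,255))
    for c in cv2.findContours(m,0,2)[0]:
        if cv2.contourArea(c)>60: x,y,w,h=cv2.boundingRect(c); print(n,"orange",x,y,w,h, at(s,(x+w/2,y+w/2),278).round(1))
    cv2.polylines(I,[np.int32([proj(s,p) for p in sq((504,-219),6.5,75,12)])],True,(0,255,255),1)
    out.append(I)
cv2.imwrite("pics/v5.png",cv2.resize(np.vstack(out),None,fx=.75,fy=.75,interpolation=cv2.INTER_AREA))
E
```

```text
9.3 [ 557.3 -215.1  336.1] 85.27615070915006 [-0.6 -0.1 -1.2]
wrist plate_speckled 0.94 [ 506.1 -219.8] [150.1 151.4] 7.6
wrist bowl pin 0.68 [281. 159.] [ 497.8 -220.8   12. ]
wrist bowl 0.85 [ 502.6 -218.2] [116.1 116. ] 6.1
top plate_speckled 0.93 [ 499.6 -194.1] [152.7 105.2] 6.6
top bowl pin 0.65 [383. 208.] [ 503.1 -215.    12. ]
top bowl 0.95 [ 506.7 -168.6] [ 61.6 134.2] 67.1
top lamp_knob pin 0.68 [293. 135.] [674.9  64.3 254. ]
top lamp_head pin 0.61 [290. 140.] [673.7  76.4 202. ]
top orange 165 253 36 36 [309.1 338.  278. ]
top orange 50 244 10 54 [363.3 664.3 278. ]
top orange 0 243 10 55 [365.2 790.1 278. ]
top orange 34 234 10 55 [388.4 706.8 278. ]
top orange 18 226 10 54 [408.6 749.  278. ]
top orange 160 169 7 49 [563.1 400.4 278. ]
top orange 285 129 11 11 [668.4  70.1 278. ]
```

View pics/v5.png

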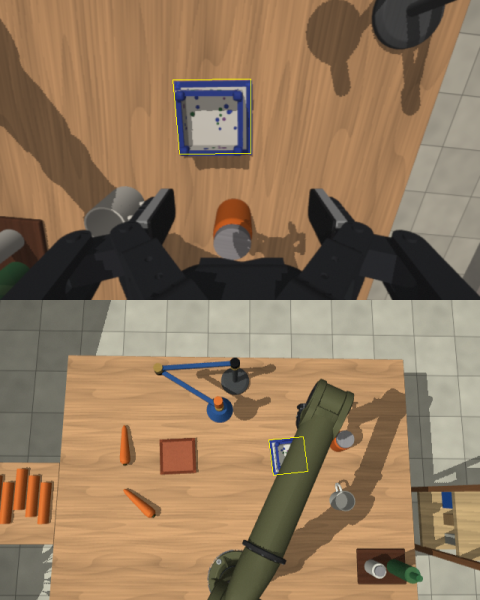

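The bowl stands inside the plate at wrist-view (213,120), measured at (502.6,-218.2) against (506,-220) for the plate: well centred and square. The knob is near (672,69), so I'll hover just short of it to look closely.

Emit:
{"method": "apply_moves", "body": {"series": [{"x":0.015,"y":0.03,"z":0.01,"wx":0,"wy":0,"wz":0,"fingers":1},{"x":0.038,"y":0.075,"z":0.01,"wx":0,"wy":0,"wz":0,"fingers":1},{"x":0.062,"y":0.125,"z":0.01,"wx":0,"wy":0,"wz":0,"fingers":1},{"x":0.085,"y":0.175,"z":0.01,"wx":0,"wy":0,"wz":0,"fingers":1},{"x":0.105,"y":0.215,"z":0.01,"wx":0,"wy":0,"wz":0,"fingers":1},{"x":0.115,"y":0.235,"z":0.01,"wx":0,"wy":0,"wz":0,"fingers":1},{"x":0.115,"y":0.235,"z":0.01,"wx":0,"wy":0,"wz":0,"fingers":1},{"x":0.115,"y":0.235,"z":0.01,"wx":0,"wy":0,"wz":0,"fingers":1}]}}

```text
time: 11.0
position: [670.7, 17.7, 341.7]
tool_rot: [0.669, 0.743, -0.001, 0.001]
contact_force: [-0.0, -0.6, -0.1]
opening: 85.8
finger_force: 0.0
```

```bash
python3 - <<'E'
from h import *
st=arm.sense(); print(st["time"],st["position"].round(1))
s=arm.snapshot("wrist"); save(s,"w6")
for k,z in (("lamp_knob",254),("lamp_head",202)):
    for r in arm.pinpoint(s,k)[:1]: print(k,round(r["conf"],2),np.round(r["pixel"]),at(s,r["pixel"],z).round(1))
im=cv2.cvtColor(s["color"],cv2.COLOR_RGB2HSV); m=cv2.inRange(im,(3,150,100),(17,255,255))
for c in cv2.findContours(m,0,2)[0]:
    if cv2.contourArea(c)>200: print("orange",cv2.boundingRect(c))
for c in ((672,69),): print(proj(s,(*c,278)),proj(s,(*c,220)))
E
```

```text
11.0 [670.7  17.7 341.7]
lamp_knob 0.91 [328. 140.] [669.9  69.7 254. ]
lamp_head 0.71 [327. 135.] [669.9  69.  202. ]
orange (307, 117, 51, 55)
orange (156, 0, 113, 35)
[332.17608322 145.53547807] [329.84337431 137.26764335]
```

View pics/w6.png

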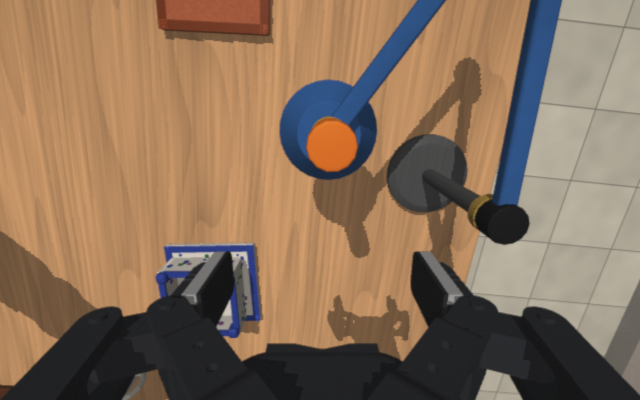

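The wrist view shows the knob's top disc at (332,146), agreeing with a knob axis at (670.5, 69.5). The post top is at (503,222), well clear. Move over, lower to TCP z≈242 and grip.

Emit:
{"method": "apply_moves", "body": {"series": [{"x":0,"y":0.03,"z":0,"wx":0,"wy":0,"wz":0,"fingers":1},{"x":0,"y":0.052,"z":0,"wx":0,"wy":0,"wz":0,"fingers":1},{"x":0,"y":0.052,"z":-0.03,"wx":0,"wy":0,"wz":0,"fingers":1},{"x":0,"y":0.052,"z":-0.07,"wx":0,"wy":0,"wz":0,"fingers":1},{"x":0,"y":0.052,"z":-0.1,"wx":0,"wy":0,"wz":0,"fingers":1},{"x":0,"y":0.052,"z":-0.1,"wx":0,"wy":0,"wz":0,"fingers":0.7},{"x":0,"y":0.052,"z":-0.1,"wx":0,"wy":0,"wz":0,"fingers":0.5},{"x":0,"y":0.052,"z":-0.1,"wx":0,"wy":0,"wz":0,"fingers":0.2},{"x":0,"y":0.052,"z":-0.1,"wx":0,"wy":0,"wz":0,"fingers":0},{"x":0,"y":0.052,"z":-0.1,"wx":0,"wy":0,"wz":0,"fingers":0}]}}

```text
time: 12.4
position: [672.1, 72.6, 243.6]
tool_rot: [0.668, 0.744, 0.001, 0.001]
contact_force: [-1.4, -0.9, 7.2]
opening: 33.1
finger_force: 59.4
```

The knob is held (33 mm opening). Now swing the lamp in a straight line, moderately.

Emit:
{"method": "apply_moves", "body": {"series": [{"x":-0.005,"y":-0.009,"z":0,"wx":0,"wy":0,"wz":0,"fingers":0},{"x":-0.014,"y":-0.024,"z":0,"wx":0,"wy":0,"wz":0,"fingers":0},{"x":-0.027,"y":-0.046,"z":0,"wx":0,"wy":0,"wz":0,"fingers":0},{"x":-0.04,"y":-0.069,"z":0,"wx":0,"wy":0,"wz":0,"fingers":0},{"x":-0.053,"y":-0.092,"z":0,"wx":0,"wy":0,"wz":0,"fingers":0},{"x":-0.066,"y":-0.114,"z":0,"wx":0,"wy":0,"wz":0,"fingers":0},{"x":-0.079,"y":-0.136,"z":0,"wx":0,"wy":0,"wz":0,"fingers":0},{"x":-0.09,"y":-0.155,"z":0,"wx":0,"wy":0,"wz":0,"fingers":0},{"x":-0.09,"y":-0.155,"z":0,"wx":0,"wy":0,"wz":0,"fingers":0}]}}

```text
time: 13.52
position: [581.3, -84.7, 243.5]
tool_rot: [0.669, 0.743, 0.001, 0.002]
contact_force: [-1.6, -3.9, 7.8]
opening: 32.6
finger_force: 59.9
```

```bash
python3 - <<'E'
from h import *
st=arm.sense(); print(st["time"],st["position"].round(1),st["opening"],st["contact_force"].round(1))
a=arm.snapshot("scene"); b=arm.snapshot("top"); 
for s in (a,b):
    for k,z in (("lamp_elbow",194),("lamp_knob",254),("bowl",12)):
        for r in arm.pinpoint(s,k)[:1]: print(k,round(r["conf"],2),np.round(r["pixel"]),at(s,r["pixel"],z).round(1))
I=np.vstack([cv2.resize(a["color"][60:340,80:528],(640,400)),b["color"]])[:,:,::-1]
cv2.imwrite("pics/v7.png",cv2.resize(I,None,fx=.75,fy=.75,interpolation=cv2.INTER_AREA))
E
```

```text
13.525 [581.3 -84.7 243.5] 32.55309036835345 [-1.6 -3.9  7.8]
lamp_elbow 0.89 [361. 230.] [605.5 171.6 194. ]
lamp_knob 0.61 [277. 183.] [570.6 -96.5 254. ]
bowl 0.61 [253. 229.] [ 500.9 -225.4   12. ]
lamp_elbow 0.58 [251. 163.] [609.  185.2 194. ]
bowl 0.87 [382. 210.] [ 496.  -212.7   12. ]
```

View pics/v7.png

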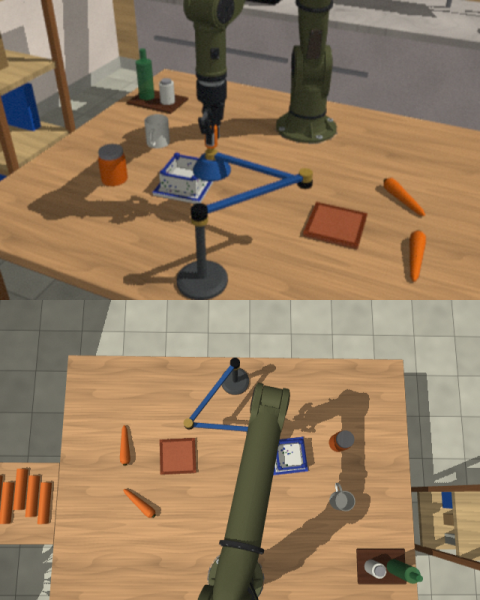

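The lamp follows with its head at scene (210,165), the elbow swinging at (305,178), and the bowl undisturbed on the plate. Now the rest of the way.

Emit:
{"method": "apply_moves", "body": {"series": [{"x":-0.006,"y":-0.01,"z":0,"wx":0,"wy":0,"wz":0,"fingers":0},{"x":-0.018,"y":-0.03,"z":0,"wx":0,"wy":0,"wz":0,"fingers":0},{"x":-0.03,"y":-0.052,"z":0,"wx":0,"wy":0,"wz":0,"fingers":0},{"x":-0.043,"y":-0.074,"z":0,"wx":0,"wy":0,"wz":0,"fingers":0},{"x":-0.056,"y":-0.096,"z":0,"wx":0,"wy":0,"wz":0,"fingers":0},{"x":-0.067,"y":-0.115,"z":0,"wx":0,"wy":0,"wz":0,"fingers":0},{"x":-0.075,"y":-0.128,"z":0,"wx":0,"wy":0,"wz":0,"fingers":0},{"x":-0.078,"y":-0.134,"z":0,"wx":0,"wy":0,"wz":0,"fingers":0},{"x":-0.078,"y":-0.134,"z":0,"wx":0,"wy":0,"wz":0,"fingers":0},{"x":-0.078,"y":-0.134,"z":0,"wx":0,"wy":0,"wz":0,"fingers":0}]}}

```text
time: 15.18
position: [505.0, -215.9, 243.4]
tool_rot: [0.668, 0.744, 0.001, 0.002]
contact_force: [0.2, 1.2, 8.4]
opening: 32.9
finger_force: 59.9
```

Emit:
{"method": "apply_moves", "body": {"series": [{"x":-0.001,"y":-0.002,"z":0,"wx":0,"wy":0,"wz":0,"fingers":0.5},{"x":-0.001,"y":-0.002,"z":0,"wx":0,"wy":0,"wz":0,"fingers":0.8},{"x":-0.001,"y":-0.002,"z":0,"wx":0,"wy":0,"wz":0,"fingers":1},{"x":-0.001,"y":-0.002,"z":0,"wx":0,"wy":0,"wz":0,"fingers":1},{"x":-0.001,"y":-0.002,"z":0.02,"wx":0,"wy":0,"wz":0,"fingers":1},{"x":-0.001,"y":-0.002,"z":0.06,"wx":0,"wy":0,"wz":0,"fingers":1},{"x":-0.001,"y":-0.002,"z":0.11,"wx":0,"wy":0,"wz":0,"fingers":1},{"x":-0.001,"y":0.05,"z":0.13,"wx":0,"wy":0,"wz":0,"fingers":1},{"x":-0.001,"y":0.1,"z":0.13,"wx":0,"wy":0,"wz":0,"fingers":1},{"x":-0.001,"y":0.15,"z":0.13,"wx":0,"wy":0,"wz":0,"fingers":1}]}}

```text
time: 16.42
position: [502.2, -64.6, 371.8]
tool_rot: [0.668, 0.744, 0.001, 0.0]
contact_force: [1.2, -0.0, -0.3]
opening: 85.7
finger_force: 0.0
```

Emit:
{"method": "apply_moves", "body": {"series": [{"x":0,"y":0.05,"z":0,"wx":0,"wy":0,"wz":0,"fingers":1},{"x":0,"y":0.1,"z":0,"wx":0,"wy":0,"wz":0,"fingers":1},{"x":0,"y":0.15,"z":0,"wx":0,"wy":0,"wz":0,"fingers":1},{"x":0,"y":0.18,"z":0,"wx":0,"wy":0,"wz":0,"fingers":1},{"x":0,"y":0.18,"z":0,"wx":0,"wy":0,"wz":0,"fingers":1},{"x":0,"y":0.18,"z":0,"wx":0,"wy":0,"wz":0,"fingers":1}]}}

```text
time: 17.18
position: [502.4, 112.6, 371.3]
tool_rot: [0.669, 0.744, -0.0, 0.0]
contact_force: [-0.1, -0.3, -0.0]
opening: 85.4
finger_force: 0.0
```

```bash
python3 - <<'E'
from h import *
st=arm.sense(); print(st["time"],st["position"].round(1),st["opening"],st["contact_force"].round(1))
a=arm.snapshot("scene"); b=arm.snapshot("top"); 
for s in (a,b):
    for k,z in (("lamp_elbow",194),("lamp_knob",254),("lamp_head",202),("bowl",12),("plate_speckled",0),("jar",0),("mug",0)):
        for r in arm.pinpoint(s,k)[:1]: print(k,round(r["conf"],2),np.round(r["pixel"]),at(s,r["pixel"],z).round(1))
    print("expected knob axis px", proj(s,(503,-218,278)).round(1),proj(s,(503,-218,220)).round(1))
    im=cv2.cvtColor(s["color"],cv2.COLOR_RGB2HSV); m=cv2.inRange(im,(3,150,120),(17,255,255))
    for c in cv2.findContours(m,0,2)[0]:
        x,y,w,h=cv2.boundingRect(c)
        if cv2.contourArea(c)>60 and abs(x+w/2-proj(s,(503,-218,250))[0])<40: print("orange",x,y,w,h)
I=np.vstack([cv2.resize(a["color"][160:300,140:364],(640,400)),cv2.resize(b["color"][140:280,290:514],(640,400))])[:,:,::-1]
cv2.imwrite("pics/v8.png",cv2.resize(I,None,fx=.75,fy=.75,interpolation=cv2.INTER_AREA))
E
```

```text
17.175 [502.4 112.6 371.3] 85.42147693805275 [-0.1 -0.3 -0. ]
lamp_elbow 0.63 [324. 207.] [544.6  38.6 194. ]
lamp_knob 0.86 [250. 164.] [ 504.1 -220.5  254. ]
lamp_head 0.63 [248. 182.] [ 518.4 -221.4  202. ]
bowl 0.78 [253. 229.] [ 499.2 -226.    12. ]
plate_speckled 0.66 [254. 232.] [ 500.3 -222.6    0. ]
mug 0.77 [226. 190.] [ 301.2 -451.4    0. ]
expected knob axis px [250.3 157.3] [251.3 174.3]
orange 244 160 12 17
lamp_elbow 0.65 [298. 183.] [551.7  50.9 194. ]
lamp_knob 0.56 [400. 200.] [ 498.2 -222.8  254. ]
lamp_head 0.84 [396. 198.] [ 508.5 -221.2  202. ]
plate_speckled 0.64 [452. 268.] [ 312.1 -435.3    0. ]
jar 0.6 [450. 188.] [ 572.3 -436.5    0. ]
mug 0.58 [453. 266.] [ 317.8 -438.     0. ]
expected knob axis px [399.5 196.8] [395.6 199.6]
orange 394 191 12 12
```

View pics/v8.png

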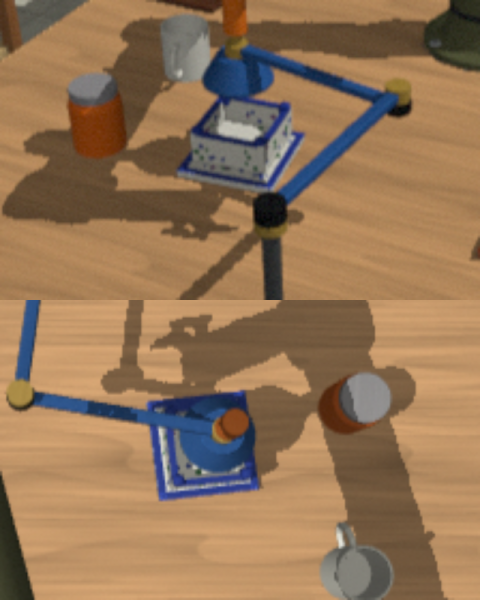

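The bowl sits square in the middle of the plate at scene crop (240,140). The knob measures about (502,-221), within about 4 mm of the bowl's centre, and the jar and mug are where they were. The arm is clear, so I'm handing in.

```bash
python3 -c "
from plant import arm
print(arm.hand_in())"
```

```text
the job is handed in; nothing more can be done
None
```

The job is handed in: by my last measurements the speckled bowl stands square on its plate, about 4 mm off centre, and the released lamp's axis is about 4 mm from the bowl's centre (the verdict was not returned).

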